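# One turn of the bench press wheel

## Task

Bring the plate of the bench press down by one turn of its screw: with a fingertip against the upright red handle, push the hand wheel clockwise (seen from above) through exactly one full turn, so that the handle is back where it started, then take the hand away. Only push, gently: do not grip the handle and do not lift the wheel, and leave everything else on the table where it is.

Things in the scene. Friction and masses are not known exactly. Their poses are not given: they have to be found in the camera images.
- wheel: Dark level hand wheel on top of a fixed bench press, 216 mm across, three spokes. Origin on its upright axis, under the hub, 174 mm above the table; rim and spokes 4 to 20 mm, hub up to 26 mm, brass screw in the hub up to 60 mm above it. Its x axis points along the spoke to the red handle, z up. It weighs about 1 kg and only rests on its drive, so it would come up if lifted.
- handle (a point): Upright red round handle, 24 mm in diameter, fixed on a spoke 80 mm from the wheel's axis. It rises from 194 mm to 256 mm above the table, the top 5 mm tapering; this point lies on its centre line at 224 mm. Free all round.
- spindle (a joint): Turn of the hand wheel in rad, growing clockwise seen from above. Starts anywhere from 0.3 to 6.0; range -8 to 20, no stop or mark at one turn. About 3 to 4 N at the handle turns it; it stays where it is left and does not spin on.
- spray_bottle: Clear spray bottle, 64 mm across, 190 mm high. A loose bystander; origin at the centre of its underside.
- glue_jar: Amber glue jar, 60 mm across, 75 mm high. A loose bystander; origin at the centre of its underside.
- thread_spool: Teal thread spool, 44 mm across, 50 mm high. A loose bystander; origin at the centre of its underside.
- ring_a: Gold ring, 38 mm across, 7 mm thick, lying flat. A loose bystander; origin at the centre of its underside.
- ring_b: Gold ring, 38 mm across, 7 mm thick, lying flat. A loose bystander; origin at the centre of its underside.
- mallet: Wooden mallet with a pale head, about 205 mm long, lying down, 56 mm high. A loose bystander; origin at the centre of its underside (of the handle; the head lies 90 mm along x).
- ring_box: Dark red open box of gold rings, 160 x 220 x 55 mm. A loose bystander; origin at the centre of its underside.

How it is judged:
By the outcome, as a careful person would: the job done as asked, in the order asked, and still so for the second after the job is handed in, with the robot touching nothing.
It also fails if it takes over 64 s, if anything falls off the work surface, if the arm or the gripper's body presses on something with over 40 N, if the wrist force passes 120 N, or if a joint passes its speed limit or range.

## Robot

A 6-joint arm with a two-finger parallel gripper is mounted at the origin on the work surface. World frame = base frame: x ahead of the robot, y to its left, z up, the work surface at z = 0. Lengths are in m, angles in rad, forces in N, time in s.
With the tool pointing down it reaches from about 0.375 to 0.975 m from the base axis. Payload 3.8 kg.
Tool frame: the origin (TCP) lies at the very end of the fingers, on their centre line; the grasp point (between the pads) lies 19 mm behind it; z points along the fingers, y is the direction in which the jaws open and shut (so a half turn about z gives the same grasp; the last joint's range is limited). The gripper opens to 85 mm and grips with 20 to 120 N. Pads are 22 mm wide; open, the fingers measure 114 mm over their backs; the gripper's body (76 mm by 85 mm) begins 54 mm behind the grasp point. The pads swing forward as they close: fully open they stand 13 mm farther back than shut.
Start: joints at [1.198, 0.264, 1.604, -0, 1.274, -0.037], TCP at [0.222, 0.637, 0.231] pointing down, gripper open.
Joint ranges: [-2.63, 2.63], [-0.94, 2.18], [0.31, 2.57], [-1.31, 4.45], [0, 2.66], [-2.55, 2.55]. Speed limits (rad/s): [2.57, 2.57, 3.14, 3.14, 3.14, 3.14].

## Interface

Orientations are given as a rotation vector (axis times angle).
In Python, from workcell import read_state, read_camera, camera_info, finish_job gives the robot as it stands. The module is installed in compiled form; this text tells all that it offers.
- The arm moves only by the tool play_rows, never from a script. Its argument "motion" is a list of rows, each a list of 5 numbers: the shift along the tool's x, y, z in units of 1000 mm (1.0 is 1000 mm), then the turn about the tool's z in units of 2 pi rad (1.0 is 2 pi rad), then the finger opening in mm, from 0 to 85.4. A call has 1 to 5 rows; each row shifts and turns the commanded pose from where the row before left it, along the tool's axes as they then stand; what a row does not reach is not made up. A row lasts 1/8 s, in which the tool goes at most 62.5 mm and 10.7 degrees, less where a joint would pass 70% of its speed; a pose out of reach is approached as far as the arm can. A call with a number of a shift or a turn outside -1 to 1 is refused whole. A call with a gripper value outside its range is refused whole. The fingers move at their own pace and stop on an object; "squeeze" is the grip in N (left out, the last holds). Time passes only in rows, so rows that do not move let the fingers close. It gives the time, the measured TCP pose, the force and the opening at its end, in the units of the state.
- read_state(): the state, without advancing time (a new reading comes with each control period).
- read_camera(name): name is "side" or "top" or "wrist"; returns the picture (420x560x3 uint8, red, green, blue); there is no depth.
- camera_info(name): a dict with "intrinsics" (3x3 intrinsics, pixels), "pose" (4x4, takes a point from camera to world coordinates). Camera axes: x right, y down, z forward; pixel columns grow to the right and rows downward; lengths in m; the calibration is good to about 2 mm. A picture is of the moment at which its call begins: read the wrist's pose just before it. camera_info takes no time and is no camera call; for the wrist camera it gives the pose at the moment of the call.
- finish_job(): hands the job in, once; it reports no verdict.
The state is a dict: "time": time; "q": joint angles; "joint_vel": joint speeds; "joint_torque": joint torques, N m; "tool_pos": TCP position; "tcp_rot": TCP orientation; "wrist_force": force on the tool from outside, world axes, zero at the start; "torque": the same for the moment, N m; "width": opening from 0.0 (shut) to 1.0 (fully open).
Only numpy, scipy, OpenCV 4.12 (cv2) and the standard library are available. Lean on these libraries where they do the work, as an engineer would, in place of code of your own. Each camera call takes 0.05 s, during which the arm holds its last target. There are 200 camera calls.

## Working session

There is one attempt and no reset: what is moved stays moved. The work goes in short steps, Python scripts to look and compute and a tool call to move; the robot and the scene stay as the last step left them, time stands still between calls to the robot, and variables do not carry over. Pictures are saved under pics/ and viewed, about 8 in all and at most 12, crops included, and the job is handed in when it is done.

Besides the shell and the picture viewer there is one more tool, called after "Call:" as name([rows], argument=value, ...), one row to a line, values as JSON. play_rows: Moves the arm, as the interface text tells. Shifts and turns lie within -1 to 1; 1 stands for 1000 mm of shift or 2 pi rad of turn. Its arguments: {"type":"object","properties":{"motion":{"type":"array","items":{"type":"array","items":{"type":"number"}}},"squeeze":{"type":"number"}},"required":["motion"]}

```bash
mkdir -p pics
python3 - <<'E'
from workcell import *
import cv2,numpy as np
s=read_state();print({k:np.round(v,3) for k,v in s.items()})
a=[cv2.cvtColor(read_camera(n),cv2.COLOR_RGB2BGR) for n in("top","side")]
for n,i in zip(("top","side"),a):
    cv2.imwrite(f"pics/{n}0.png",i);c=camera_info(n);print(n,c["intrinsics"].round(1).tolist(),c["pose"].round(3).tolist())
E
```

```text
{'time': np.float64(0.0), 'q': array([ 1.198,  0.265,  1.605,  0.   ,  1.274, -0.037]), 'joint_vel': array([-0.   ,  0.001,  0.   ,  0.   ,  0.001, -0.   ]), 'joint_torque': array([ 0.0000e+00, -5.1513e+01, -3.6730e+01,  0.0000e+00,  1.3000e-02,
        0.0000e+00]), 'tool_pos': array([0.222, 0.637, 0.23 ]), 'tcp_rot': array([-5.250e-01, -3.097e+00,  3.000e-03]), 'wrist_force': array([-0.062, -0.061, -0.117]), 'torque': array([0.02 , 0.049, 0.033]), 'width': np.float64(1.001)}
top [[456.5, 0.0, 280.2], [0.0, 456.5, 211.6], [0.0, 0.0, 1.0]] [[0.025, -0.998, 0.055, 0.534], [-1.0, -0.026, -0.012, -0.03], [0.014, -0.055, -0.998, 1.539], [0.0, 0.0, 0.0, 1.0]]
side [[542.4, 0.0, 272.7], [0.0, 542.4, 208.7], [0.0, 0.0, 1.0]] [[0.771, -0.42, 0.479, -0.117], [-0.637, -0.522, 0.567, -0.895], [0.012, -0.743, -0.67, 1.176], [0.0, 0.0, 0.0, 1.0]]
```

View pics/top0.png

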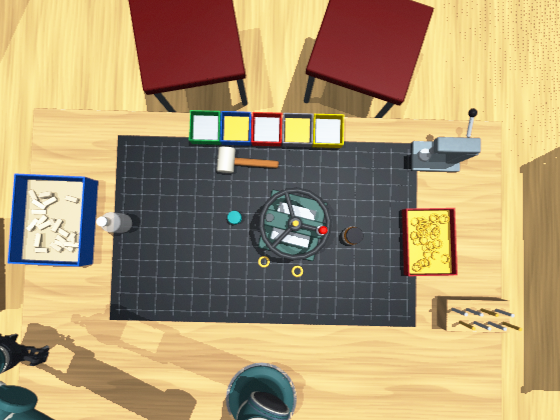

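View pics/side0.png

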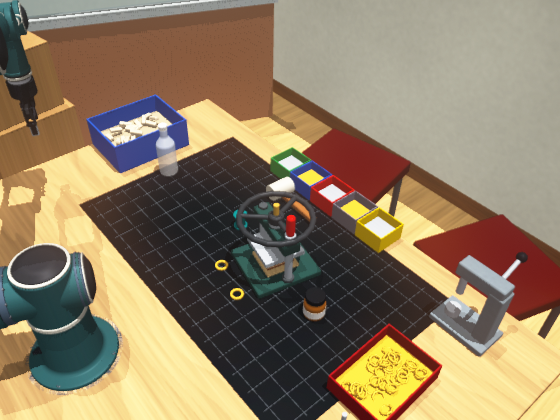

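The top view shows the wheel centred near (295,223) with the red handle at (323,230). The jar, spool and rings all sit below wheel height. Next I'll measure the handle and axis with masks and rays.

```bash
cat > h.py <<'E'
from workcell import *
import cv2,numpy as np
def onplane(n,px,z):
    c=camera_info(n);P=c["pose"];d=P[:3,:3]@np.linalg.solve(c["intrinsics"],[px[0],px[1],1.]);o=P[:3,3]
    return o+d*(z-o[2])/d[2]
def proj(n,p):
    c=camera_info(n);P=c["pose"];v=c["intrinsics"]@(P[:3,:3].T@(np.array(p)-P[:3,3]));return v[:2]/v[2]
def red(img,box):
    x0,y0,x1,y1=box;h=cv2.cvtColor(img,cv2.COLOR_RGB2HSV)
    m=(((h[...,0]<6)|(h[...,0]>174))&(h[...,1]>180)&(h[...,2]>110)).astype(np.uint8)
    k=np.zeros_like(m);k[y0:y1,x0:x1]=m[y0:y1,x0:x1];return k
def handle(top=None):
    img=read_camera("top") if top is None else top
    m=red(img,(240,165,350,280));n,l,st,ce=cv2.connectedComponentsWithStats(m)
    i=1+np.argmax(st[1:,4]);return ce[i],st[i]
E
python3 - <<'E'
from h import *
t=read_camera("top");s=read_camera("side")
c,st=handle(t);print("handle top px",c,st, onplane("top",c,.253),onplane("top",c,.24))
m=red(s,(230,180,340,260));n,l,sx,ce=cv2.connectedComponentsWithStats(m);i=1+np.argmax(sx[1:,4]);print("side",ce[i],sx[i],[onplane("side",ce[i],z) for z in(.22,.225,.23)])
h=cv2.cvtColor(t,cv2.COLOR_RGB2HSV)
for nm,img,b in(("top",t,(285,212,306,234)),("side",s,(262,195,290,225))):
    h=cv2.cvtColor(img,cv2.COLOR_RGB2HSV);mm=((h[...,0]>14)&(h[...,0]<32)&(h[...,1]>120)&(h[...,2]>110)).astype(np.uint8)
    k=np.zeros_like(mm);k[b[1]:b[3],b[0]:b[2]]=mm[b[1]:b[3],b[0]:b[2]]
    n,l,sx,ce=cv2.connectedComponentsWithStats(k);
    for i in range(1,n):
        if sx[i,4]>5: print("brass",nm,ce[i],sx[i],[onplane(nm,ce[i],z) for z in(.21,.222,.232)])
big=np.hstack([cv2.resize(t[175:275,245:375],None,fx=4,fy=4,interpolation=2)[:,:,::-1][:,:400],cv2.resize(s[180:280,225:325],None,fx=4,fy=4,interpolation=2)[:,:,::-1]])
cv2.imwrite("pics/z.png",big)
E
```

```text
handle top px [322.86792453 229.64150943] [319 226   8   8  53] [ 0.55736403 -0.1672704   0.253     ] [ 0.55760287 -0.16866154  0.24      ]
side [322.65957447 195.38510638] [310 180  30  36 470] [array([ 0.70715961, -0.12808967,  0.22      ]), array([ 0.70284719, -0.13209896,  0.225     ]), array([ 0.69853477, -0.13610826,  0.23      ])]
brass top [294.89285714 222.96428571] [292 221   7   5  28] [array([ 0.57549133, -0.08990616,  0.21      ]), array([ 0.57511427, -0.08936234,  0.222     ]), array([ 0.57480006, -0.08890915,  0.232     ])]
brass side [276.         208.47826087] [273 203   7  13  69] [array([ 0.58187069, -0.0810619 ,  0.21      ]), array([ 0.5731844 , -0.09116881,  0.222     ]), array([ 0.56594583, -0.09959122,  0.232     ])]
```

View pics/z.png

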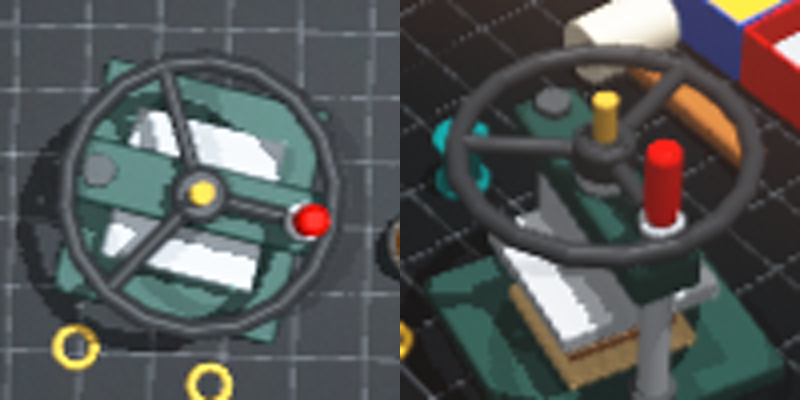

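The axis from both views agrees at about (0.575, -0.089). The handle is at (0.5575, -0.1675), which puts it 80.2 mm from the axis as it should be. The tool's x axis already lies nearly along the first push direction, so I'll keep this orientation. The plan is to shut the fingers, travel high, and come down behind the handle.

Call:
play_rows([
  [0,0,-0.05,0,0],
  [0,0,-0.05,0,0],
  [-0.042,-0.043,0,0,0],
  [-0.042,-0.043,0,0,0],
  [-0.042,-0.043,0,0,0],
], squeeze=20)

```text
time: 0.82
tool_pos: [0.2993, 0.4724, 0.3312]
tcp_rot: [0.524, 3.097, -0.0]
wrist_force: [0.3, 0.5, 0.6]
width: 0.001
```

Call:
play_rows([
  [-0.042,-0.043,0,0,0],
  [-0.042,-0.043,0,0,0],
  [-0.042,-0.043,0,0,0],
  [-0.042,-0.043,0,0,0],
  [-0.042,-0.043,0,0,0],
])

```text
time: 1.45
tool_pos: [0.4267, 0.2, 0.3313]
tcp_rot: [0.524, 3.097, 0.001]
wrist_force: [0.7, 0.6, 0.8]
width: 0.002
```

Call:
play_rows([
  [-0.042,-0.043,0,0,0],
  [-0.042,-0.043,0,0,0],
  [-0.042,-0.043,0,0,0],
  [-0.042,-0.043,0,0,0],
  [-0.042,-0.043,0,0,0],
])

```text
time: 2.08
tool_pos: [0.5542, -0.0723, 0.3313]
tcp_rot: [0.525, 3.097, 0.0]
wrist_force: [1.3, 0.0, -0.1]
width: 0.003
```

Call:
play_rows([
  [-0.042,-0.043,0,0,0],
  [-0.042,-0.043,0,0,0],
  [0,0,0,0,0],
])

```text
time: 2.45
tool_pos: [0.6053, -0.1831, 0.3296]
tcp_rot: [-0.532, -3.094, 0.001]
wrist_force: [0.0, 1.2, -0.7]
width: -0.003
```

Call:
play_rows([
  [0,0,0.058,0,0],
  [0,0,0.058,0,0],
  [0,0,0,0,0],
  [0.019,0.006,0,0,0],
  [0,0,0,0,0],
])

```text
time: 3.08
tool_pos: [0.5897, -0.1667, 0.2187]
tcp_rot: [0.523, 3.094, -0.001]
wrist_force: [1.1, 0.1, 0.9]
width: -0.001
```

Run:
```python
from h import *
s=read_state();print(s["tool_pos"].round(4),s["tcp_rot"].round(3),s["wrist_force"].round(1))
w=read_camera("wrist");a=read_camera("side")
cv2.imwrite("pics/w1.png",np.hstack([cv2.resize(w,(400,300)),cv2.resize(a[150:300,205:405],(400,300),interpolation=2)])[:,:,::-1])
```

```text
[ 0.5897 -0.1667  0.2187] [ 5.230e-01  3.094e+00 -1.000e-03] [1.1 0.1 0.9]
```

View pics/w1.png

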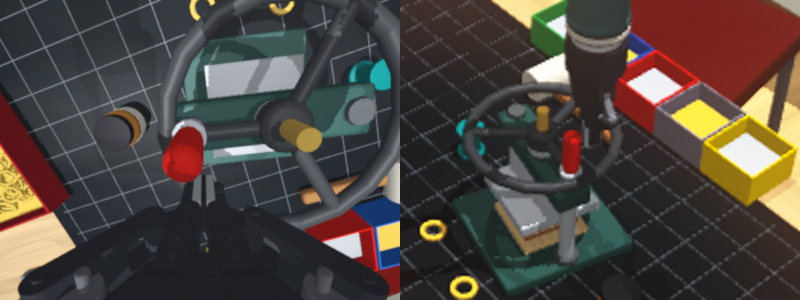

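The side view and wrist view show the shut fingertips just behind the handle, beside it and above the rim. The handle is slightly to the left in the wrist view, so I'll shift outward a little and then creep in to contact.

Call:
play_rows([
  [0.002,-0.006,0.003,0,0],
  [0.002,0,0,0,0],
  [0,0,0,0,0],
])

```text
time: 3.55
tool_pos: [0.5828, -0.1719, 0.2121]
tcp_rot: [-0.526, -3.097, -0.0]
wrist_force: [-0.7, 0.6, -0.3]
width: 0.001
```

Call:
play_rows([
  [0.001,0,0,0,0],
  [0,0,0,0,0],
])

```text
time: 3.8
tool_pos: [0.582, -0.1713, 0.2122]
tcp_rot: [-0.525, -3.097, -0.0]
wrist_force: [-0.8, 0.4, 0.3]
width: -0.002
```

Call:
play_rows([
  [0.001,0,0,0,0],
  [0,0,0,0,0],
])

```text
time: 4.05
tool_pos: [0.581, -0.171, 0.2123]
tcp_rot: [-0.525, -3.097, -0.0]
wrist_force: [-0.7, -0.7, 0.9]
width: 0.003
```

Call:
play_rows([
  [0.001,0,0,0,0],
  [0,0,0,0,0],
])

```text
time: 4.3
tool_pos: [0.5801, -0.1706, 0.2123]
tcp_rot: [-0.525, -3.097, -0.0]
wrist_force: [0.6, 0.4, 0.6]
width: 0.004
```

Call:
play_rows([
  [0.001,0,0,0,0],
  [0,0,0,0,0],
])

```text
time: 4.55
tool_pos: [0.5796, -0.1705, 0.2124]
tcp_rot: [0.525, 3.096, -0.0]
wrist_force: [0.7, -0.1, -0.7]
width: 0.0
```

Call:
play_rows([
  [0.001,0,0,0,0],
  [0,0,0,0,0],
])

```text
time: 4.8
tool_pos: [0.5786, -0.1703, 0.2125]
tcp_rot: [0.525, 3.096, -0.001]
wrist_force: [2.8, -1.8, -0.8]
width: -0.002
```

Call:
play_rows([
  [0.001,0,0,0,0],
  [0,0,0,0,0],
])

```text
time: 5.05
tool_pos: [0.5774, -0.1701, 0.2125]
tcp_rot: [0.525, 3.097, -0.001]
wrist_force: [2.2, -3.7, 0.1]
width: -0.002
```

Run:
```python
from h import *
s=read_state();print(s["tool_pos"].round(4),s["wrist_force"].round(1))
t=read_camera("top");c,st=handle(t);print(c,st,onplane("top",c,.253))
cv2.imwrite("pics/t2.png",cv2.resize(t[175:275,245:375],None,fx=4,fy=4,interpolation=2)[:,:,::-1])
```

```text
[ 0.5774 -0.1701  0.2125] [ 2.2 -3.7  0.1]Traceback (most recent call last):
  File "<stdin>", line 3, in <module>
  File "h.py", line 15, in handle
    i=1+np.argmax(st[1:,4]);return ce[i],st[i]
        ~~~~~~~~~^^^^^^^^^^
    return _wrapfunc(a, 'argmax', axis=axis, out=out, **kwds)
    return bound(*args, **kwds)
ValueError: attempt to get argmax of an empty sequence
```

Contact came at about TCP (0.579, -0.170) with roughly 4 N, as expected. I'll back off 4 mm, raise the tip to z≈0.224 for knuckle clearance, and then work out the arc steps.

Call:
play_rows([
  [-0.004,0,0,0,0],
  [0,0,-0.012,0,0],
  [0,0,0,0,0],
])

```text
time: 5.48
tool_pos: [0.5818, -0.171, 0.2258]
tcp_rot: [0.525, 3.096, -0.0]
wrist_force: [-0.5, -0.5, -0.5]
width: -0.001
```

```bash
cat > arc.py <<'E'
import sys
from h import *
from scipy.spatial.transform import Rotation as R
A=np.array([.575,-.089]);r=.082
def arc(step,n,skip=0):   # next n rows along the circle from the present angle
    s=read_state();M=R.from_rotvec(s["tcp_rot"]).as_matrix();p=s["tool_pos"]
    psi=np.arctan2(*(p[:2]-A)[::-1]);print("pos",p.round(4),"psi",np.degrees(psi).round(1),"r",np.hypot(*(p[:2]-A)).round(4),"F",s["wrist_force"].round(1))
    pr=p[:2];out=[]
    for k in range(1,n+1):
        a=psi-np.radians(step*k);q=A+r*np.array([np.cos(a),np.sin(a)])
        d=M.T@np.r_[q-pr,0];out.append([*d[:2].round(4)]);pr=q
    for i in range(0,n,5):print([list(map(float,o)) for o in out[i:i+5]])
arc(float(sys.argv[1]),int(sys.argv[2]))
E
python3 arc.py 9 36
```

```text
pos [ 0.5818 -0.171   0.2258] psi -85.3 r 0.0823 F [-0.5 -0.5 -0.5]
[[0.0123, -0.004], [0.0127, -0.0023], [0.0129, -0.0003], [0.0128, 0.0017], [0.0123, 0.0037]]
[[0.0116, 0.0055], [0.0106, 0.0073], [0.0093, 0.0089], [0.0078, 0.0102], [0.0061, 0.0113]]
[[0.0043, 0.0121], [0.0023, 0.0127], [0.0003, 0.0129], [-0.0017, 0.0128], [-0.0037, 0.0123]]
[[-0.0055, 0.0116], [-0.0073, 0.0106], [-0.0089, 0.0093], [-0.0102, 0.0078], [-0.0113, 0.0061]]
[[-0.0121, 0.0043], [-0.0127, 0.0023], [-0.0129, 0.0003], [-0.0128, -0.0017], [-0.0123, -0.0037]]
[[-0.0116, -0.0055], [-0.0106, -0.0073], [-0.0093, -0.0089], [-0.0078, -0.0102], [-0.0061, -0.0113]]
[[-0.0043, -0.0121], [-0.0023, -0.0127], [-0.0003, -0.0129], [0.0017, -0.0128], [0.0037, -0.0123]]
[[0.0055, -0.0116]]
```

Call:
play_rows([
  [0.004,-0.001,0,0,0],
  [0.008,-0.003,0,0,0],
  [0.0127,-0.0023,0,0,0],
  [0.0129,-0.0003,0,0,0],
  [0.0128,0.0017,0,0,0],
])

```text
time: 6.1
tool_pos: [0.5323, -0.1586, 0.2247]
tcp_rot: [0.525, 3.094, 0.001]
wrist_force: [5.3, 0.8, 0.6]
width: -0.0
```

```bash
python3 arc.py 9 1
python3 - <<'E'
from h import *
t=read_camera("top");a=read_camera("side")
cv2.imwrite("pics/a1.png",np.hstack([cv2.resize(t[175:275,245:375],(400,300),interpolation=2),cv2.resize(a[150:300,205:405],(400,300),interpolation=2)])[:,:,::-1])
E
```

```text
pos [ 0.5323 -0.1586  0.2247] psi -121.5 r 0.0816 F [5.3 0.8 0.6]
[[0.0124, 0.0034]]
```

View pics/a1.png

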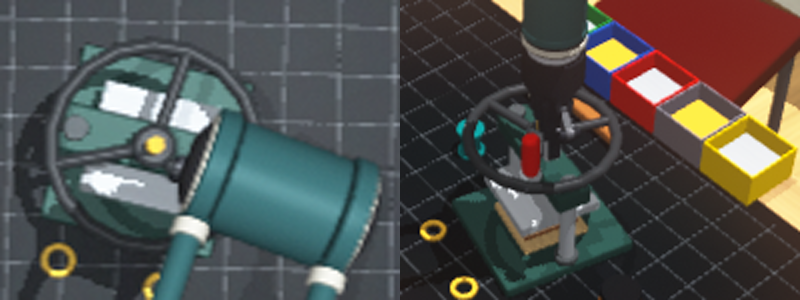

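The wheel is following: the spokes have turned clockwise and the handle is ahead of the fingertip, with a push of about 5 N. I'll continue along the arc.

Call:
play_rows([
  [0.0123,0.0037,0,0,0],
  [0.0116,0.0055,0,0,0],
  [0.0106,0.0073,0,0,0],
  [0.0093,0.0089,0,0,0],
  [0.0078,0.0102,0,0,0],
])

```text
time: 6.82
tool_pos: [0.4952, -0.1091, 0.2249]
tcp_rot: [0.525, 3.095, -0.003]
wrist_force: [2.5, -3.5, 1.0]
width: 0.002
```

Call:
play_rows([
  [0.0061,0.0113,0,0,0],
  [0.0043,0.0121,0,0,0],
  [0.0023,0.0127,0,0,0],
  [0.0003,0.0129,0,0,0],
  [-0.0017,0.0128,0,0,0],
])

```text
time: 7.45
tool_pos: [0.5041, -0.046, 0.2239]
tcp_rot: [-0.524, -3.096, 0.002]
wrist_force: [-0.0, -5.4, -0.3]
width: 0.001
```

```bash
python3 arc.py 9 20
```

```text
pos [ 0.5041 -0.046   0.2239] psi 148.8 r 0.0829 F [-0.  -5.4 -0.3]
[[-0.0045, 0.0121], [-0.0055, 0.0116], [-0.0073, 0.0106], [-0.0089, 0.0093], [-0.0102, 0.0078]]
[[-0.0113, 0.0061], [-0.0121, 0.0043], [-0.0127, 0.0023], [-0.0129, 0.0003], [-0.0128, -0.0017]]
[[-0.0123, -0.0037], [-0.0116, -0.0055], [-0.0106, -0.0073], [-0.0093, -0.0089], [-0.0078, -0.0102]]
[[-0.0061, -0.0113], [-0.0043, -0.0121], [-0.0023, -0.0127], [-0.0003, -0.0129], [0.0017, -0.0128]]
```

Call:
play_rows([
  [-0.0037,0.0123,0,0,0],
  [-0.0055,0.0116,0,0,0],
  [-0.0073,0.0106,0,0,0],
  [-0.0089,0.0093,0,0,0],
  [-0.0102,0.0078,0,0,0],
])

```text
time: 8.07
tool_pos: [0.5553, -0.0086, 0.2237]
tcp_rot: [-0.524, -3.095, -0.001]
wrist_force: [-3.8, -0.7, 0.8]
width: -0.005
```

Call:
play_rows([
  [-0.0113,0.0061,0,0,0],
  [-0.0121,0.0043,0,0,0],
  [-0.0127,0.0023,0,0,0],
  [-0.0129,0.0003,0,0,0],
  [-0.0128,-0.0017,0,0,0],
])

```text
time: 8.7
tool_pos: [0.6179, -0.0192, 0.2243]
tcp_rot: [-0.525, -3.097, -0.001]
wrist_force: [-4.1, 0.0, 0.8]
width: 0.0
```

```bash
python3 arc.py 9 20;  python3 - <<'E'
from h import *
t=read_camera("top");a=read_camera("side")
cv2.imwrite("pics/a2.png",np.hstack([cv2.resize(t[175:275,245:375],(400,300),interpolation=2),cv2.resize(a[150:300,205:405],(400,300),interpolation=2)])[:,:,::-1])
E
```

```text
pos [ 0.6179 -0.0192  0.2243] psi 58.4 r 0.0819 F [-4.1  0.   0.8]
[[-0.0123, -0.0036], [-0.0116, -0.0056], [-0.0106, -0.0073], [-0.0093, -0.0089], [-0.0078, -0.0103]]
[[-0.0061, -0.0113], [-0.0042, -0.0122], [-0.0023, -0.0127], [-0.0003, -0.0129], [0.0018, -0.0127]]
[[0.0037, -0.0123], [0.0056, -0.0116], [0.0073, -0.0106], [0.0089, -0.0093], [0.0103, -0.0078]]
[[0.0113, -0.0061], [0.0122, -0.0042], [0.0127, -0.0023], [0.0129, -0.0003], [0.0127, 0.0018]]
```

View pics/a2.png

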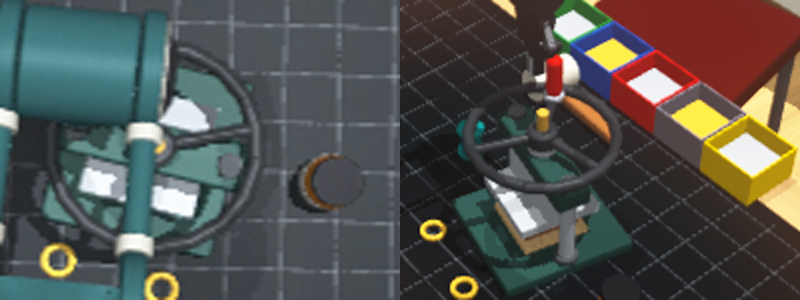

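The handle is now on the far side of the wheel, still ahead of the fingertip, and everything else is in place. I'll keep going.

Call:
play_rows([
  [-0.0123,-0.0036,0,0,0],
  [-0.0116,-0.0056,0,0,0],
  [-0.0106,-0.0073,0,0,0],
  [-0.0093,-0.0089,0,0,0],
  [-0.0078,-0.0103,0,0,0],
])

```text
time: 9.43
tool_pos: [0.6545, -0.0696, 0.224]
tcp_rot: [-0.525, -3.097, -0.002]
wrist_force: [-1.3, 2.7, 1.0]
width: 0.003
```

Call:
play_rows([
  [-0.0061,-0.0113,0,0,0],
  [-0.0042,-0.0122,0,0,0],
  [-0.0023,-0.0127,0,0,0],
  [-0.0003,-0.0129,0,0,0],
  [0.0018,-0.0127,0,0,0],
])

```text
time: 10.05
tool_pos: [0.6443, -0.1321, 0.2243]
tcp_rot: [0.525, 3.097, 0.001]
wrist_force: [-0.9, 5.3, -0.3]
width: -0.002
```

```bash
python3 arc.py 6 9
```

```text
pos [ 0.6443 -0.1321  0.2243] psi -31.9 r 0.0816 F [-0.9  5.3 -0.3]
[[0.0019, -0.0083], [0.0032, -0.008], [0.004, -0.0076], [0.0048, -0.0071], [0.0055, -0.0066]]
[[0.0061, -0.006], [0.0067, -0.0053], [0.0073, -0.0046], [0.0077, -0.0038]]
```

Call:
play_rows([
  [0.0019,-0.0083,0,0,0],
  [0.0032,-0.008,0,0,0],
  [0.004,-0.0076,0,0,0],
  [0.0048,-0.0071,0,0,0],
  [0.0055,-0.0066,0,0,0],
])

```text
time: 10.68
tool_pos: [0.6135, -0.1611, 0.2244]
tcp_rot: [0.525, 3.097, 0.0]
wrist_force: [2.1, 4.3, -0.2]
width: -0.002
```

Call:
play_rows([
  [0.0061,-0.006,0,0,0],
  [0.0067,-0.0053,0,0,0],
  [0.0073,-0.0046,0,0,0],
  [0,0,0,0,0],
])

```text
time: 11.18
tool_pos: [0.588, -0.1702, 0.2242]
tcp_rot: [-0.525, -3.096, 0.003]
wrist_force: [0.8, -0.9, -1.1]
width: 0.003
```

```bash
python3 - <<'E'
from arc import *
E
python3 - <<'E'
import sys;sys.argv=["",'1','1']
from arc import *
s=read_state();M=R.from_rotvec(s["tcp_rot"]).as_matrix();print("to C0",(M.T@np.r_[np.array([.5790,-.1704])-s["tool_pos"][:2],0]).round(4))
E
```

```text
pos [ 0.588  -0.1702  0.2242] psi -80.9 r 0.0822 F [ 0.8 -0.9 -1.1]
[[0.0014, -0.0005]]
to C0 [ 0.0084 -0.0032  0.    ]Traceback (most recent call last):
  File "<stdin>", line 1, in <module>
  File "arc.py", line 13, in <module>
    arc(float(sys.argv[1]),int(sys.argv[2]))
              ~~~~~~~~^^^
IndexError: list index out of range
```

The force has dropped off, so the finger's corner may already have carried the handle close to its starting place. I'll back away and measure before pushing any further.

Call:
play_rows([
  [-0.01,0,0,0,0],
  [-0.015,0,0,0,0],
  [0,0,-0.05,0,0],
  [0,0,-0.06,0,0],
  [0,0.06,0,0,0],
])

```text
time: 11.8
tool_pos: [0.6366, -0.1249, 0.3421]
tcp_rot: [0.532, 3.083, -0.004]
wrist_force: [0.2, -0.1, -0.1]
width: -0.0
```

Call:
play_rows([
  [0,0.06,0,0,0],
  [0,0.06,0,0,0],
  [0,0.06,0,0,0],
  [0,0.06,0,0,0],
  [0,0,0,0,0],
])

```text
time: 12.42
tool_pos: [0.7134, 0.1106, 0.3328]
tcp_rot: [-0.516, -3.098, -0.001]
wrist_force: [0.1, -0.6, -1.1]
width: 0.002
```

Run:
```python
from h import *
print(read_state()["tool_pos"])
t0=cv2.imread("pics/top0.png")[:,:,::-1].copy();s0=cv2.imread("pics/side0.png")[:,:,::-1].copy()
t=read_camera("top");s=read_camera("side");A=np.array([.5748,-.0892])
for n,i in(("0",t0),("1",t)):
    c,st=handle(i);p=onplane("top",c,.253);print(n,c,st,p.round(4),np.degrees(np.arctan2(*(p[:2]-A)[::-1])))
for i in(s0,s):
    m=red(i,(270,205,305,240));print("side",np.argwhere(m)[:,::-1].mean(0),m.sum())
cv2.imwrite("pics/f1.png",np.hstack([cv2.resize(t[175:275,245:345],(400,400),interpolation=2),cv2.resize(s[180:280,225:325],(400,400),interpolation=2)])[:,:,::-1])
```

```text
[0.71338489 0.11058258 0.33275509]
0 [322.82692308 229.71153846] [319 226   8   8  52] [ 0.5572 -0.1672  0.253 ] -102.7471343879394
1 [323.30188679 226.98113208] [319 223   9   8  53] [ 0.5649 -0.1683  0.253 ] -97.1370778956772
side [290.39534884 224.77906977] 172
side [293.03932584 223.69662921] 178
```

View pics/f1.png

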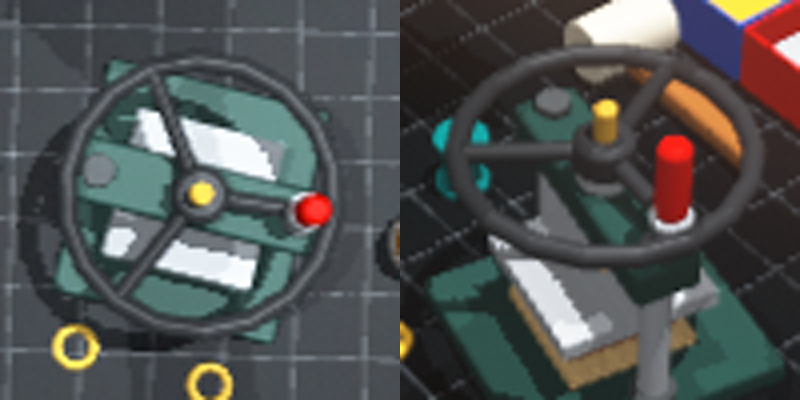

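The handle is 5.6° short, about 7.8 mm, which agrees with the remaining distance to the recorded first-contact pose. I'll go back and push the rest gently to that pose.

Call:
play_rows([
  [0,-0.06,0,0,0],
  [0,-0.06,0,0,0],
  [0,-0.06,0,0,0],
  [0,-0.06,0,0,0],
  [0,-0.06,0,0,0],
])

```text
time: 13.15
tool_pos: [0.6115, -0.1812, 0.3348]
tcp_rot: [0.528, 3.096, -0.001]
wrist_force: [0.6, -0.8, -0.4]
width: 0.001
```

Call:
play_rows([
  [0,-0.009,0,0,0],
  [0,0,0.055,0,0],
  [0,0,0.053,0,0],
  [0,0,0,0,0],
  [0,0,0,0,0],
])

```text
time: 13.78
tool_pos: [0.6111, -0.1865, 0.2283]
tcp_rot: [0.525, 3.095, -0.001]
wrist_force: [0.0, -0.6, 1.9]
width: 0.0
```

```bash
cat > c0.py <<'E'
from h import *
from scipy.spatial.transform import Rotation as R
s=read_state();M=R.from_rotvec(s["tcp_rot"]).as_matrix();print(s["tool_pos"].round(4),s["wrist_force"].round(1),"to C0",(M.T@np.r_[np.array([.5790,-.1704])-s["tool_pos"][:2],0]).round(4))
E
python3 c0.py
```

```text
[ 0.6111 -0.1865  0.2283] [ 0.  -0.6  1.9] to C0 [ 0.0356  0.0046 -0.0001]
```

Call:
play_rows([
  [0.01,0.0045,0.003,0,0],
  [0.01,0,0,0,0],
  [0.004,0,0,0,0],
  [0.004,0,0,0,0],
  [0.004,0,0,0,0],
])

```text
time: 14.4
tool_pos: [0.5825, -0.1724, 0.2245]
tcp_rot: [0.524, 3.093, -0.003]
wrist_force: [2.7, -4.9, 0.6]
width: 0.003
```

Call:
play_rows([
  [0.002,0,0,0,0],
  [0,0,0,0,0],
  [0,0,0,0,0],
])

```text
time: 14.78
tool_pos: [0.5798, -0.1707, 0.2235]
tcp_rot: [0.525, 3.097, 0.0]
wrist_force: [2.5, -2.8, 1.9]
width: 0.0
```

```bash
python3 c0.py
```

```text
[ 0.5798 -0.1707  0.2235] [ 2.5 -2.8  1.9] to C0 [ 0.0008  0.     -0.    ]
```

Call:
play_rows([
  [0.0008,0,0,0,0],
  [0,0,0,0,0],
  [-0.01,0,0,0,0],
  [-0.02,0,0,0,0],
  [0,0,-0.05,0,0],
])

```text
time: 15.4
tool_pos: [0.6043, -0.1787, 0.2666]
tcp_rot: [-0.523, -3.084, -0.005]
wrist_force: [0.2, 0.7, -0.1]
width: -0.004
```

Call:
play_rows([
  [0,0,-0.06,0,0],
  [0,0.06,0,0,0],
  [0,0.06,0,0,0],
  [0,0.06,0,0,0],
  [0,0.06,0,0,0],
])

```text
time: 16.02
tool_pos: [0.6859, 0.0487, 0.332]
tcp_rot: [-0.524, -3.094, -0.0]
wrist_force: [0.5, -0.4, -0.4]
width: -0.002
```

Call:
play_rows([
  [0,0.06,0,0,0],
  [0,0,0,0,0],
  [0,0,0,0,0],
])

```text
time: 16.4
tool_pos: [0.7053, 0.1035, 0.3318]
tcp_rot: [-0.523, -3.095, 0.002]
wrist_force: [-0.1, -1.0, -0.0]
width: 0.001
```

Run:
```python
from h import *
print(read_state()["tool_pos"])
t0=cv2.imread("pics/top0.png")[:,:,::-1].copy();s0=cv2.imread("pics/side0.png")[:,:,::-1].copy()
t=read_camera("top");s=read_camera("side");A=np.array([.5748,-.0892])
for n,i in(("0",t0),("1",t)):
    c,st=handle(i);p=onplane("top",c,.253);print(n,c,st,p.round(4),np.degrees(np.arctan2(*(p[:2]-A)[::-1])))
for i in(s0,s):
    m=red(i,(270,205,305,240));print("side",np.argwhere(m)[:,::-1].mean(0),m.sum())
d=np.abs(t.astype(int)-t0).max(2)
print("changed px near jar/rings/spool/mallet:",[int((d[y0:y1,x0:x1]>60).sum()) for x0,y0,x1,y1 in((338,222,368,248),(255,256,306,280),(224,208,244,226),(215,145,280,175),(95,210,135,235),(400,205,460,280))])
cv2.imwrite("pics/f2.png",np.hstack([cv2.resize(t[130:290,200:360],(400,400),interpolation=2),cv2.resize(s[180:280,225:325],(400,400),interpolation=2)])[:,:,::-1])
```

```text
[0.70531421 0.10346743 0.33181823]
0 [322.82692308 229.71153846] [319 226   8   8  52] [ 0.5572 -0.1672  0.253 ] -102.7471343879394
1 [322.71153846 229.96153846] [319 226   8   8  52] [ 0.5565 -0.1668  0.253 ] -103.29542571555785
side [290.39534884 224.77906977] 172
side [290.16384181 224.75141243] 177
changed px near jar/rings/spool/mallet: [0, 0, 132, 532, 0, 0]
```

View pics/f2.png

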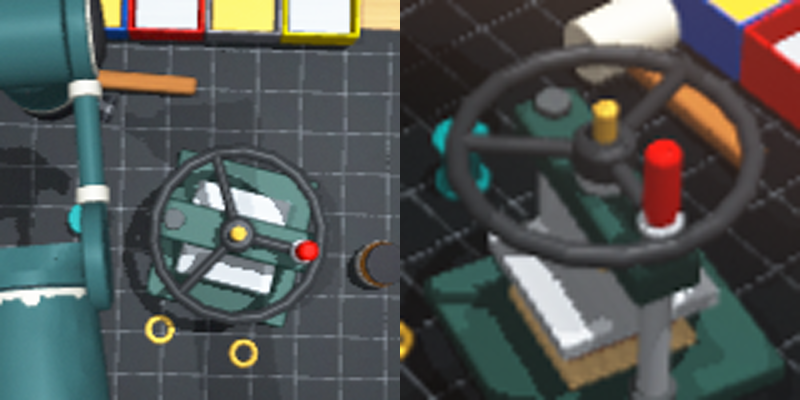

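The handle is back within about 0.5° of its starting place, and the hand is clear. The pixel changes near the spool and mallet come from the arm covering them in the top view; in the side view both look unmoved.

```bash
python3 -c "from workcell import *;print(finish_job())"
```

```text
the job is handed in; nothing more can be done
None
```

I pushed the wheel clockwise through one full turn with the shut fingertips against the red handle, then took the hand away and handed the job in at about 16.5 s of the 64 s allowed. The push readings, taken at the end of each move, were about 3–6 N. I didn't grip the handle or lift the wheel.

- **One correction:** my first check showed the handle 5.6° short. I went back and pushed the rest gently to the position where the finger had first touched it.
- **Handle position:** the top camera put the handle at -103.3° at the end against -102.7° at the start. That is about 0.5° past, or under 1 mm at the handle. The side view agreed to 0.2 pixel.
- **Other objects:** the jar, both rings, the spray bottle and the ring box showed no change in the top view. The arm partly covered the spool and mallet there, so that comparison did show changed pixels. I judged those two by the side view, where they looked unmoved.

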